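Register an air cylinder, dial the magazine cover to the marked pocket and load it

TASK

First stand the small air cylinder upright (square body down, rod up) in the middle of the detection pad and let go of it, so that the station registers it. Then turn the magazine's slotted dial cover by its bar until the slot lies squarely over the pocket marked by the mushroom-headed index pin, and let go of the bar. Last, load the cylinder through the slot so that it stands rod up on the floor of that pocket, and leave the other things on the bench where they are.

Things in the scene. Friction and masses are not known exactly. Their poses are not given: they have to be found in the camera images.
- actuator: Small air cylinder, 80 mm long, about 150 g. Origin: centre of the flat foot; its z axis runs foot to rod: square aluminium body 30 x 30 mm from 0 to 46 mm, steel rod 10 mm thick from 46 to 62, square steel coupling 14 x 14 mm from 62 to 80. x and y are normal to the side faces of body and coupling. Starts lying on the work rest, z level, y down or up, x faces free to the sides.
- rest: Fixed work rest for the lying cylinder. Origin under its centre. Foot plate 54 x 60 mm, 5 mm thick; on it a block 20 mm wide (x), 40 mm long (y), its top at 25 mm. The cylinder lies centred on it along the rest's y, foot to +y, rod to -y, overhanging the block by 5 mm on each side, so fingers can go down beside it.
- pad: Fixed detection pad: square grey plate 100 x 100 mm with a round black disc 76 mm across in its middle, the disc's top 12 mm above the origin (origin under the plate's centre, on the bench). A sensor block 20 x 50 mm, 28 mm high, stands at its +x edge, 52 to 72 mm from the centre.
- magazine: Fixed round aluminium magazine, base plate 264 mm across, 6 mm thick; drum 204 mm across. Origin on its axis, on the bench, z up. Six wedge-shaped pockets of 60 degrees, from 40 to 98 mm from the axis, 3 mm walls between, centred every 60 degrees from its x axis; a part stands best 76 mm from the axis. Pocket floors 6 mm, walls' top 50 mm above the bench.
- cover (a joint): Angle of the black dial cover about the magazine's axis, rad, counter-clockwise from above; 0 when its slot points along the magazine's x axis; range -2.2 to 2.2. Turns with light friction (0.08 N m) and stays where left. Disc 210 mm across, underside 52 mm, top 58 mm above the bench.
- slot (a point): Point on the middle line of the cover's slot, 119 mm from the axis (14 mm outside the rim), at the cover's top. The slot is a wedge-shaped notch 40 degrees wide, from 50 mm from the axis out to the rim (about 52 mm wide at 76 mm from the axis). Its x axis points outwards along the slot.
- bar (a point): Middle of the grip bar on top of the cover, on the axis, 75 mm above the bench. The bar points along the slot's middle line: 60 mm long, 14 mm thick, from the cover's top (58 mm) up to 92 mm above the bench.
- index_pin: The index pin that marks the wanted pocket: fixed steel pin 10 mm thick with a mushroom head 28 mm across, standing on the rim of the base plate 119 mm from the axis, on the middle line of the wanted pocket, its top 72 mm above the bench. The other pockets have only a low round plug 12 mm across and 6 mm high there. Origin: foot of the pin.
- blank_plug: One of the low round plugs, 12 mm across, beside an unwanted pocket.
- spare_body: Bystander: square aluminium body without rod, 40 x 40 x 34 mm. Origin under its centre.
- collar: Bystander: steel shaft collar, ring 40 mm across, 14 mm high.
- bearing: Bystander: steel bearing ring 52 mm across, 15 mm high.
- screwdriver: Bystander: screwdriver with a black handle, lying flat.
- jar: Bystander: white jar with black cap, 60 mm across, 80 mm high.
- valve_block: Bystander: valve block 60 x 26 mm, 48 mm high, with a black coil.
- standoff: Bystander: upright brass standoff, 18 mm thick, 40 mm high.
Things that resemble listed ones, but are neither listed nor needed, are in the scene too. Leave any green look-alike of the actuator alone.

How it is judged:
On the way, in this order (a step that is already met when the one before it is completed fails the run):
1. the air cylinder stands upright, rod up, in the middle of the detection pad, let go and at rest (angle between actuator's own z axis and vertical below 0.12 rad and linear speed of actuator below 0.02 m/s and contact force between the fingers and actuator below 0.05 N and horizontal distance between actuator and pad below 0.03 m and z of actuator in the frame of pad between 0.008 and 0.017 m), for 0.3 s.
2. the cover's slot is lined up with the index pin, the bar let go (horizontal distance between slot and index_pin below 0.012 m and contact force between the fingers and magazine below 0.05 N and velocity of joint cover between -0.05 and 0.05 rad/s), for 0.2 s.
At the end, for the whole second after the job is handed in: The air cylinder stands released and at rest, rod up (within 7 degrees), foot within 8 mm of the floor of the pocket at the index pin; the middle line of the slot is still within 12 mm (6 degrees) of that pin; the fingers touch neither (angle between actuator's own z axis and vertical below 0.12 rad and linear speed of actuator below 0.02 m/s and contact force between the fingers and actuator below 0.05 N and horizontal distance between slot and index_pin below 0.012 m and contact force between the fingers and magazine below 0.05 N and height (world z) of actuator below 0.014 m and horizontal distance between actuator and index_pin below 0.066 m and horizontal distance between actuator and magazine below 0.098 m).
It fails at once if a bystander on the bench is shifted by more than 25 mm (distance of any of spare_body, collar, bearing, screwdriver, jar, valve_block, standoff from where it was at the start of the episode above 0.025 m).
It also fails if it takes over 61 s, if anything falls off the work surface, if the arm or the gripper's body presses on something with over 40 N, if the wrist force passes 120 N, or if a joint passes its speed limit or range.

ROBOT

A 6-joint arm with a two-finger parallel gripper is mounted at the origin on the work surface. World frame = base frame: x ahead of the robot, y to its left, z up, the work surface at z = 0. Lengths are in m, angles in rad, forces in N, time in s.
With the tool pointing down it reaches from about 0.35 to 0.875 m from the base axis. Payload 4.2 kg.
Tool frame: the origin (TCP) lies where the fingers leave the gripper's body, on its centre line; the fingertips stand 70 mm ahead of it and the grasp point (between the pads) lies 51 mm ahead of it (nose_length is the z of the fingertips in the tool frame, in m); z points along the fingers, y is the direction in which the jaws open and shut (so a half turn about z gives the same grasp; the last joint's range is limited). The gripper opens to 87 mm and grips with 3 to 60 N. Pads are 19 mm wide; open, the fingers measure 117 mm over their backs; the gripper's body (75 mm by 190 mm) begins 51 mm behind the grasp point.
Start: joints at [1.448, 0.385, 0.008, 0, -1.194, -0.259], TCP at [0.233, 0.58, 0.292] pointing down, gripper open.
Joint ranges: [-3.14, 3.14], [-1.21, 2.06], [-1.07, 1.41], [-3.16, 2.05], [-2.99, -0.16], [-3.1, 3.1]. Speed limits (rad/s): [2.79, 2.79, 3.14, 3.14, 3.14, 3.14].

INTERFACE

Orientations are given as a rotation vector (axis times angle).
In Python, from workcell import get_state, get_image, hand_in, find_in, nose_length gives the robot as it stands.
- The arm moves only by the shell command python3 -m jog 'ROWS' [FORCE]. ROWS is text: rows parted by semicolons, each of 5 numbers parted by spaces: the shift along the tool's x, y, z in m, then the turn about the tool's z in rad, then the gripper command: -1 is fully open, 1 is shut, values between are in proportion. A call has 1 to 20 rows; each row is the pose to reach, as a shift and turn from the pose commanded when the call began, along the tool's axes at that moment; what a row does not reach only later rows make up. A row lasts 1/12 s, in which the tool goes at most 41.7 mm and 7.16 degrees, less where a joint would pass 70% of its speed; a pose out of reach is approached as far as the arm can. A call with a gripper value outside its range is refused whole. The fingers move at their own pace and stop on an object; FORCE is the grip in N (left out, the last holds). Time passes only in rows, so rows that repeat a pose let the fingers close. It gives the time, the measured TCP pose, the force and the opening at its end, in the units of the state.
- get_state(): the state, without advancing time (a new reading comes with each control period).
- get_image(name): name is "side" or "top" or "wrist"; returns a dict with "image" (400x640x3 uint8, red, green, blue), "fx", "fy", "cx", "cy" (pixels), "T" (4x4, takes a point from camera to world coordinates). Camera axes: x right, y down, z forward; pixel columns grow to the right and rows downward; lengths in m; the calibration is good to about 2 mm. A picture is of the moment at which its call begins. There is no depth.
- hand_in(): hands the job in, once; it reports no verdict.
Trained networks look in a picture, given as the dict that the camera call returned (one of the last four; its "shot" number tells which), for a name from the list of things; names that differ only in an ending like _2 or _b are one class to them, and where a whole thing is asked for, a point or a joint stands for the part that bears it (a point fixed in the world has none). Each returns a list of dicts, best first, with "confidence" (0 to 1); they miss things now and then, are a little off and sometimes report something else, mostly with a low value. They report only what shows in the picture. A call takes as long as a camera call. They do not tell look-alikes from the thing itself.
- find_in(name, picture): "box" ([left, top, width, height] in pixels, round what is visible of it).
The state is a dict: "t": time; "joints": joint angles; "dq": joint speeds; "joint_torque": joint torques, N m; "ee_pos": TCP position; "orientation": TCP orientation; "force": force on the tool from outside, world axes, zero at the start; "moment": the same for the moment, N m; "grip_width": finger opening in m.
Only numpy, scipy, OpenCV 4.12 (cv2) and the standard library are available. Lean on these libraries where they do the work, as an engineer would, in place of code of your own. Each camera call takes 0.05 s, during which the arm holds its last target.

## Working session

There is one attempt and no reset: what is moved stays moved. The work goes in short steps, Python scripts to look and compute and a shell command to move; the robot and the scene stay as the last step left them, time stands still between calls to the robot, and variables do not carry over. Pictures are saved under pics/ and viewed, and the job is handed in when it is done.

```bash
mkdir -p pics; ls; cat > h.py <<'E'
import numpy as np, cv2
from workcell import *
def ray(p,u,v):
    T=np.array(p["T"]); d=T[:3,:3]@np.array([(u-p["cx"])/p["fx"],(v-p["cy"])/p["fy"],1]); return T[:3,3],d
def atz(p,u,v,z):
    o,d=ray(p,u,v); return o+d*(z-o[2])/d[2]
def proj(p,X):
    T=np.array(p["T"]); c=T[:3,:3].T@(np.array(X,float)-T[:3,3]); return np.array([p["fx"]*c[0]/c[2]+p["cx"],p["fy"]*c[1]/c[2]+p["cy"]])
def save(n,im,s=1):
    im=cv2.resize(im,None,fx=s,fy=s,interpolation=cv2.INTER_CUBIC); cv2.imwrite("pics/"+n+".png",im[:,:,::-1])
E
python3 - <<'E'
from h import *
for n in ["top","side"]:
    p=get_image(n); save(n+"0",p["image"],1.25)
    T=np.array(p["T"]); print(n,p["fx"],p["cx"],p["cy"],T.round(3).tolist())
    for k in ["actuator","rest","pad","magazine","index_pin","blank_plug","cover","bar","spare_body","collar","bearing","screwdriver","jar","valve_block","standoff"]:
        print(k,[(np.round(d["box"]).astype(int).tolist(),round(d["confidence"],2)) for d in find_in(k,p)][:4])
s=get_state(); print(s)
E
```

```text
pics
top 403.7049656151657 314.7288114329532 205.7775641556199 [[-0.016, -0.996, 0.083, 0.418], [-1.0, 0.016, 0.004, -0.009], [-0.005, -0.083, -0.997, 1.19], [0.0, 0.0, 0.0, 1.0]]
actuator [([200, 212, 19, 30], 0.59), ([145, 253, 30, 14], 0.56), ([206, 159, 11, 6], 0.56), ([185, 262, 30, 18], 0.49)]
rest [([207, 219, 16, 23], 0.71)]
pad [([267, 197, 41, 41], 0.71), ([437, 151, 28, 60], 0.21)]
magazine [([313, 151, 90, 90], 0.88), ([326, 155, 71, 75], 0.43)]
index_pin [([260, 136, 21, 18], 0.57), ([330, 219, 8, 6], 0.52)]
blank_plug []
cover [([326, 153, 69, 77], 0.96)]
bar [([325, 156, 73, 72], 0.82)]
spare_body [([237, 151, 18, 18], 0.59)]
collar [([278, 153, 12, 16], 0.48)]
bearing [([437, 218, 17, 23], 0.69)]
screwdriver [([436, 152, 32, 59], 0.67)]
jar [([149, 166, 30, 28], 0.84)]
valve_block []
standoff [([210, 160, 8, 4], 0.57)]
side 435.96054519206365 322.59911944474345 199.66062141232894 [[0.838, -0.441, 0.321, 0.187], [-0.545, -0.658, 0.519, -0.574], [-0.018, -0.61, -0.792, 0.915], [0.0, 0.0, 0.0, 1.0]]
actuator [([186, 125, 10, 21], 0.8), ([182, 152, 29, 22], 0.72), ([225, 
[... 625 characters left out ...]
96, 118, 6, 13], 0.57)]
{'t': 1.6, 'joints': array([ 1.44759073e+00,  3.84704665e-01,  7.90373478e-03,  2.11219721e-05,
       -1.19399622e+00, -2.58579199e-01]), 'dq': array([ 3.25392161e-05,  2.27561048e-04, -1.38180225e-04, -8.22965296e-04,
       -1.51051960e-03, -3.70053876e-04]), 'joint_torque': array([ 1.87469518e-04, -3.90466297e+01,  1.87619698e+01,  4.22448143e+00,
        1.54746103e-02, -1.33044364e-05]), 'ee_pos': array([0.23284704, 0.57998993, 0.29225186]), 'orientation': array([-3.08452841e+00,  5.96058497e-01, -3.08677217e-05]), 'force': array([ 1.10858581, -0.84331113, -0.04730959]), 'moment': array([-0.01717874,  0.00872271, -0.03448646]), 'grip_width': 0.08692993866909522}
```

View pics/top0.png

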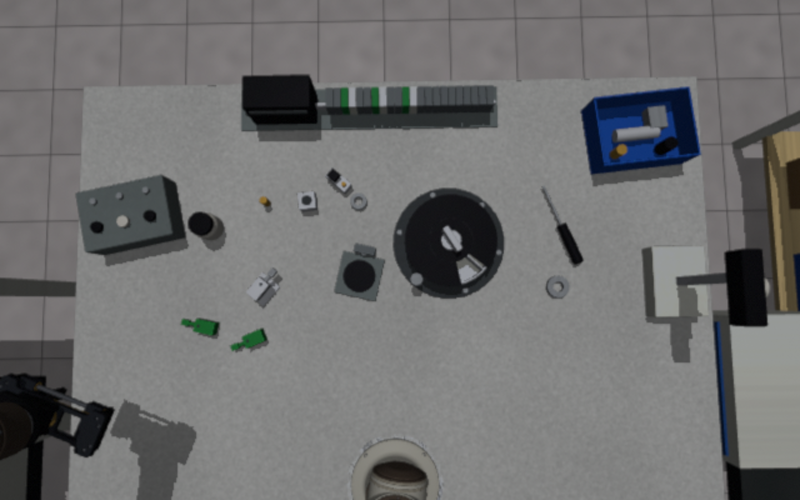

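View pics/side0.png

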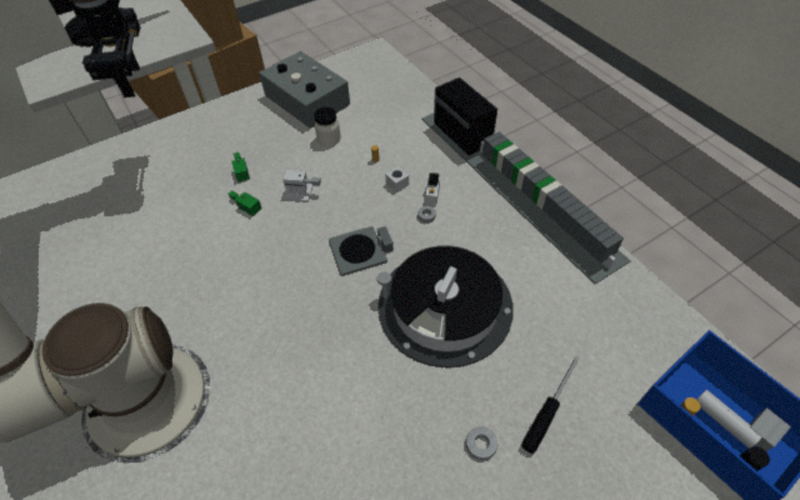

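```bash
python3 - <<'E'
from h import *
t=cv2.imread("pics/top0.png")[:,:,::-1]; s=cv2.imread("pics/side0.png")[:,:,::-1]
save("c1",t[170:370,160:320],3.7); save("c2",s[130:250,210:370],4.5)
save("c3",t[170:320,370:520],4); save("c4",s[220:380,360:540],3.7)
E
```

```text
(no output)
```

View pics/c1.png

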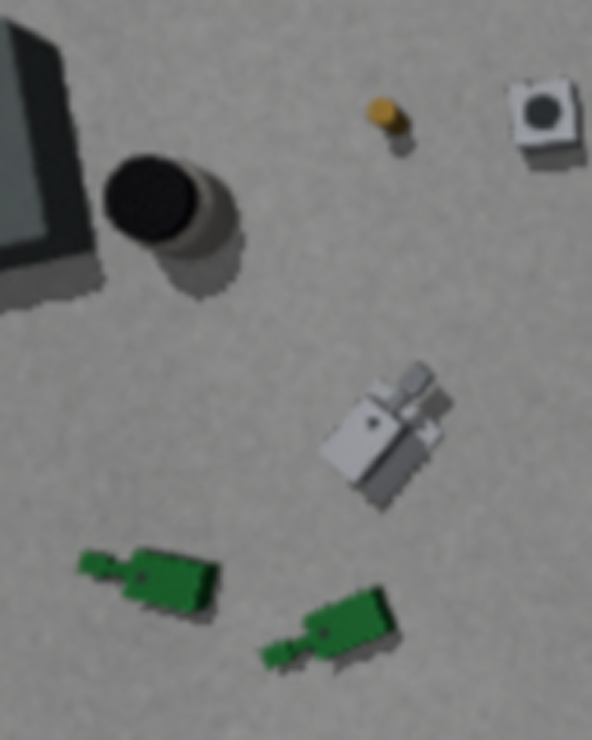

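View pics/c2.png

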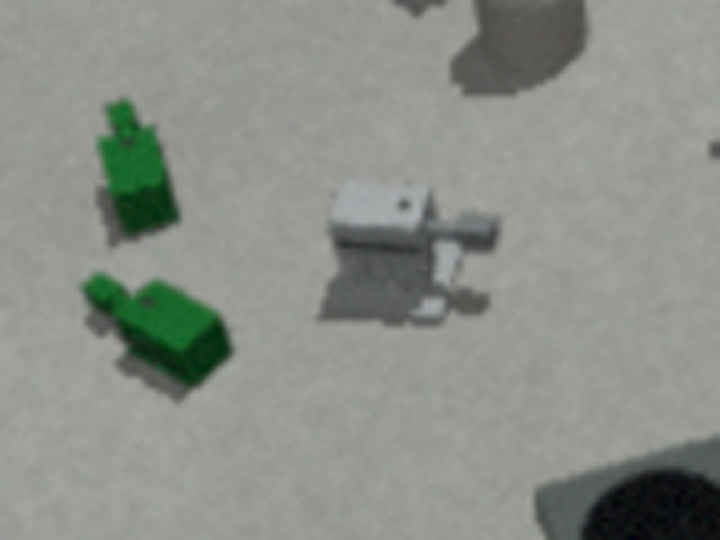

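View pics/c3.png

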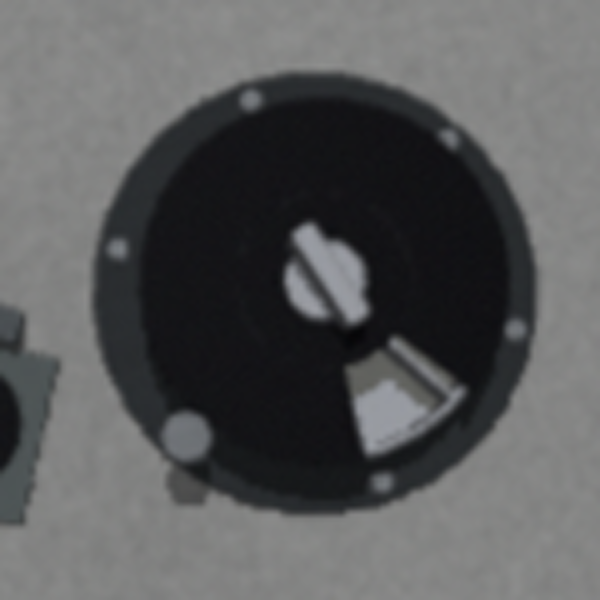

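View pics/c4.png

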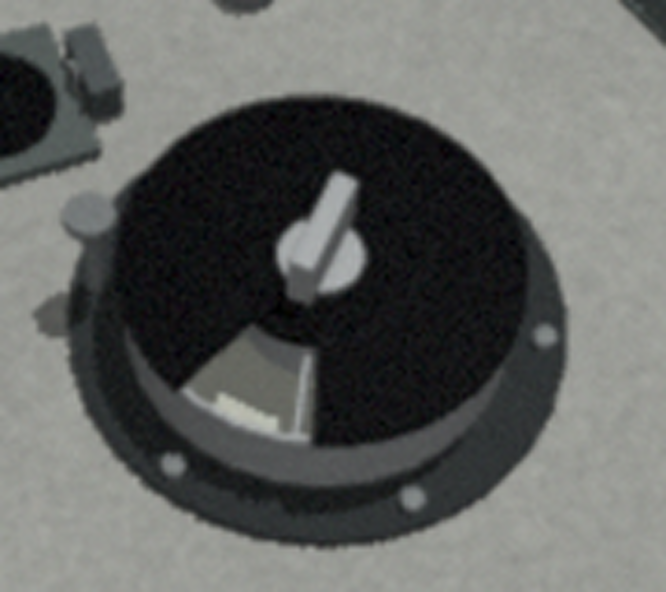

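The cylinder could be confused with three things in the top view: the grey one on its rest at (211,229), the green one at (160,262) and the green one at (198,272). I choose the grey one because it is aluminium and lies on the rest; the close crop confirms this. The index pin is the tall mushroom head at (333,223), and the slot now points to about (375,215).

```bash
python3 - <<'E'
from h import *
p=get_image("top");q=get_image("side");w=get_image("wrist")
save("w0",w["image"]); print(np.array(w["T"]).round(3).tolist(),w["fx"],w["cx"],w["cy"])
b=atz(p,206.9,229,.055); c=atz(p,218.8,217.7,.047); print("body",b,"coup",c, np.degrees(np.arctan2(*(c-b)[1::-1])))
# side: body top c2 centre
f=lambda x,y,s,ox,oy:((x/s+ox)/1.25,(y/s+oy)/1.25)
print("side body",atz(q,*f(380,210,4.5,210,130),.055),"coup",atz(q,*f(480,225,4.5,210,130),.047))
print("pad",atz(p,359.5/1.25,275/1.25,.012),atz(q,357.5/1.25,248.5/1.25,.012))
print("sensor",atz(p,365/1.25,251/1.25,.028))
# magazine plugs (z 6), crop c3
P=[atz(p,*f(x,y,4,370,170),.006)[:2] for x,y in [(251,99),(450,139),(516,328),(382,483),(118,248)]]
A=np.array([[2*x,2*y,1] for x,y in P]); s=np.linalg.lstsq(A,np.array([x*x+y*y for x,y in P]),rcond=None)[0]
m=s[:2]; print("mag",m,np.sqrt(s[2]+m@m),[np.degrees(np.arctan2(y-m[1],x-m[0])).round(1) for x,y in P])
pin=atz(p,*f(187,436,4,370,170),.072)[:2]; print("pin",pin,np.linalg.norm(pin-m),np.degrees(np.arctan2(*(pin-m)[::-1])))
pin=atz(q,*f(89,215,3.7,360,220),.072)[:2]; print("pin side",pin)
b1=atz(p,*f(305,230,4,370,170),.092)[:2];b2=atz(p,*f(356,318,4,370,170),.092)[:2];print("bar",b1,b2,(b1+b2)/2,np.degrees(np.arctan2(*(b2-b1)[::-1])))
print(get_state()["t"])
E
```

```text
[[-0.373, -0.887, -0.272, 0.308], [-0.928, 0.356, 0.109, 0.549], [-0.0, 0.293, -0.956, 0.384], [0.0, 0.0, 0.0, 1.0]] 292.21904860930664 321.64715688651944 200.98183648609145
body [0.45134076 0.29914595 0.055     ] coup [0.48305614 0.26772706 0.047     ] -44.73092100860973
side body [0.44516839 0.29761061 0.055     ] coup [0.48437401 0.26819568 0.047     ]
pad [0.47510991 0.07510504 0.012     ] [0.47430104 0.07418801 0.012     ]
sensor [0.5296627  0.06067292 0.028     ]
mag [ 0.54924732 -0.13667253] 0.11972536179757479 [np.float64(17.5), np.float64(-42.7), np.float64(-102.1), np.float64(-162.8), np.float64(77.3)]
pin [ 0.46130731 -0.05586117] 0.11943165803017154 137.4189368647472
pin side [ 0.46144356 -0.0576626 ]
bar [ 0.57235611 -0.12187659] [ 0.5234637 -0.1485224] [ 0.54790991 -0.1351995 ] -151.4101123227093
1.75
```

View pics/w0.png

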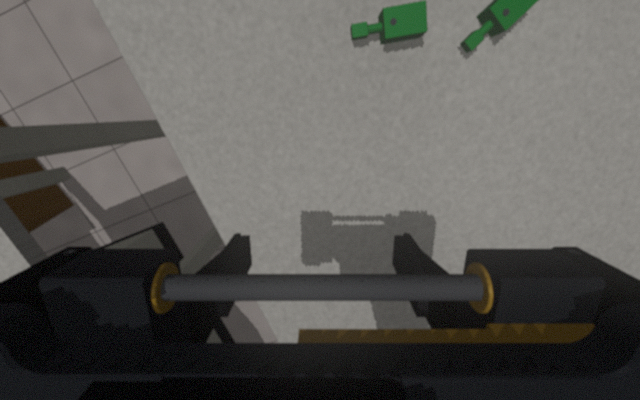

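The grey cylinder is at about (0.451,0.299) with its rod pointing to yaw −45°. The wrist view shows only the green look-alikes, at (405,20) and (500,15). I'll move over the coupling and look closely.

```bash
python3 -m jog '0.349 0.196 0.07 0.4 -1;0.349 0.196 0.07 0.4 -1;0.349 0.196 0.07 0.4 -1;0.349 0.196 0.07 0.4 -1;0.349 0.196 0.07 0.4 -1;0.349 0.196 0.07 0.4 -1;0.349 0.196 0.07 0.4 -1;0.349 0.196 0.07 0.4 -1;0.349 0.196 0.07 0.4 -1;0.349 0.196 0.07 0.4 -1;0.349 0.196 0.07 0.4 -1;0.349 0.196 0.07 0.4 -1' 5
python3 - <<'E'
from h import *
w=get_image("wrist"); save("w1",w["image"]); s=get_state(); print(s["t"],s["joints"].round(3),s["ee_pos"],s["orientation"])
import pickle; pickle.dump(w,open("w1.pkl","wb"))
E
```

```text
t: 2.75
ee_pos: [0.4845, 0.2665, 0.2219]
orientation: [2.902, -1.202, -0.0]
force: [0.0, -0.8, 0.2]
grip_width: 0.0869
2.8 [ 0.798  0.325 -0.271  0.    -0.974 -0.011] [0.48404439 0.26769227 0.22227988] [-2.90365368e+00  1.19893153e+00 -1.39242378e-04]
```

View pics/w1.png

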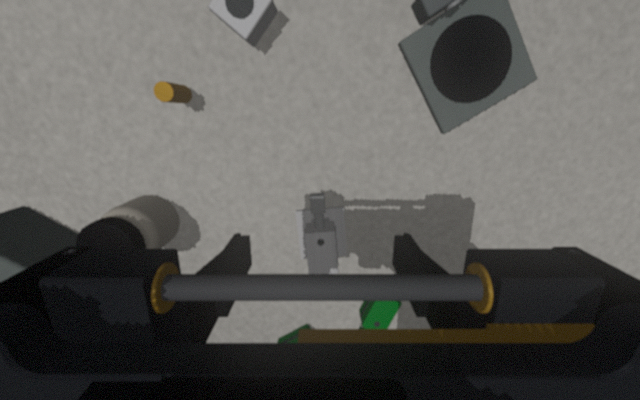

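```bash
python3 - <<'E'
from h import *
import pickle; w=pickle.load(open("w1.pkl","rb")); save("w1c",w["image"][180:290,270:380],6)
E
```

```text
(no output)
```

View pics/w1c.png

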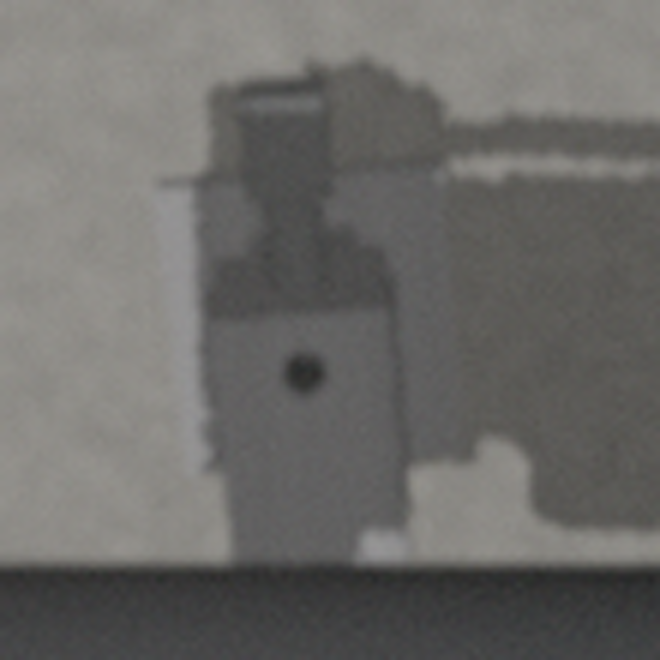

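```bash
python3 - <<'E'
from h import *
import pickle; w=pickle.load(open("w1.pkl","rb"))
g=lambda x,y,z: atz(w,270+x/6,180+y/6,z)[:2]
fl,fr,bl,br=g(207,312,.055),g(392,312,.055),g(232,555,.055),g(412,555,.055)
f=(fl+fr)/2;b=(bl+br)/2; print(f,np.linalg.norm(fl-fr),np.linalg.norm(bl-br)); yd=lambda d:np.degrees(np.arctan2(d[1],d[0]))
print("yaw",yd(f-b),yd(fl-bl),yd(fr-br),yd(fr-fl)+90)
cl,cr=g(240,108,.047),g(328,108,.047); k1=(g(248,195,.047)+g(328,195,.047))/2; k0=(cl+cr)/2
print("coupling end",k0,np.linalg.norm(cl-cr),"near",k1,"mid",(k0+k1)/2, "yaw f->mid",yd((k0+k1)/2-f), np.linalg.norm(k0-f))
E
```

```text
[0.46471909 0.28719175] 0.02952975346812521 0.030049515043063246
yaw -40.18588171764367 -40.52311409346386 -39.84900140049579 -44.99483559562657
coupling end [0.48879186 0.2665927 ] 0.013966410571589722 near [0.47804242 0.27651385] mid [0.48341714 0.27155328] yaw f->mid -39.90808062847233 0.031683106902857035
```

Measured: coupling middle at (0.484,0.271), axis yaw about −40.5°, visible in the crop from the coupling at (317,205) to the body's front edge at (320,232). I'll go down and grip lightly so the cylinder can swing down when lifted.

```bash
python3 -m jog '-0.002 -0.002 0.04 -0.075 0;-0.002 -0.002 0.08 -0.075 0;-0.002 -0.002 0.115 -0.075 0;-0.002 -0.002 0.131 -0.075 0;-0.002 -0.002 0.131 -0.075 0.4;-0.002 -0.002 0.131 -0.075 1;-0.002 -0.002 0.131 -0.075 1;-0.002 -0.002 0.131 -0.075 1;-0.002 -0.002 0.131 -0.075 1;-0.002 -0.002 0.131 -0.075 1' 5
```

```text
t: 3.63
ee_pos: [0.4841, 0.2714, 0.0927]
orientation: [-2.945, 1.086, -0.002]
force: [0.1, 1.4, -0.3]
grip_width: 0.0282
```

```bash
python3 -m jog '0 0 0 0 1;0 0 0 0 1;0 0 0 0 1' 5; python3 - <<'E'
from h import *
w=get_image("wrist"); save("w2",w["image"][170:300,220:420],4)
E
```

```text
t: 3.88
ee_pos: [0.484, 0.271, 0.0917]
orientation: [-2.947, 1.087, -0.001]
force: [0.6, 0.6, 1.1]
grip_width: 0.014
```

View pics/w2.png

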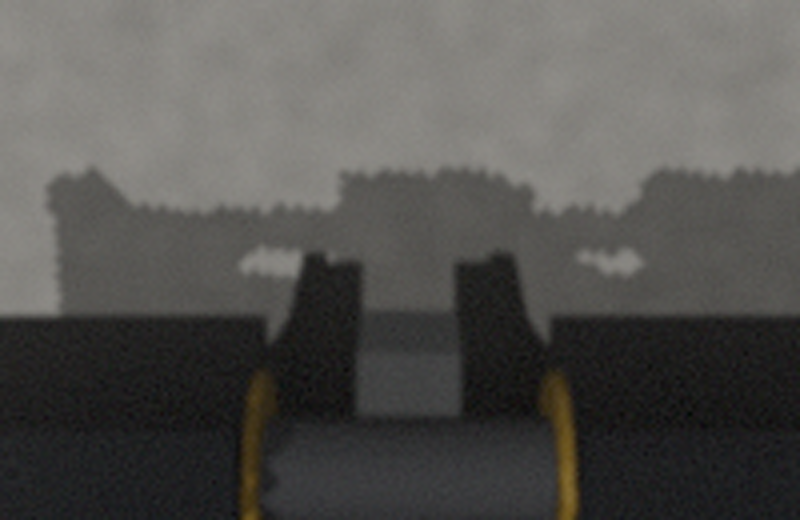

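The fingers are on the coupling: 14.0 mm opening, with the coupling between the pads at crop (408,360). Lifting gently.

```bash
python3 -m jog '0 0 -0.01 0 1;0 0 -0.025 0 1;0 0 -0.045 0 1;0 0 -0.07 0 1;0 0 -0.1 0 1;0 0 -0.11 0 1' 5; python3 - <<'E'
from h import *
w=get_image("side"); s=get_state()
x,y=proj(w,s["ee_pos"]-[0,0,.051]).astype(int);print(x,y)
save("s3",w["image"][y-50:y+60,x-60:x+70],5)
E
```

```text
t: 4.43
ee_pos: [0.485, 0.2717, 0.2058]
orientation: [-2.943, 1.084, -0.006]
force: [0.9, 1.6, -0.3]
grip_width: 0.014
246 113
```

View pics/s3.png

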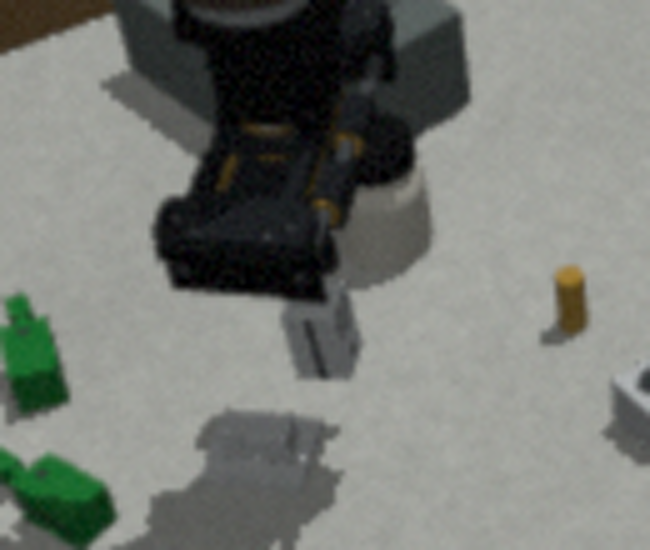

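It hangs rod up below the fingers, with the body at crop (320,330). Carrying it over to the pad.

```bash
python3 -m jog '0.02 0.026 0 0 1;0.045 0.058 0 0 1;0.07 0.09 0 0 1;0.095 0.122 0 0 1;0.113 0.145 0.01 0 1;0.12 0.155 0.02 0 1;0.12 0.155 0.035 0 1;0.12 0.155 0.045 0 1;0.12 0.155 0.052 0 1;0.12 0.155 0.052 0 1;0.12 0.155 0.052 0 1' 5; python3 - <<'E'
from h import *
s=get_state()
for n in ["side","top"]:
    w=get_image(n)
    x,y=proj(w,s["ee_pos"]-[0,0,.12]).astype(int);print(x,y)
    save(n+"4",w["image"][y-50:y+50,x-60:x+60],5)
E
```

```text
t: 5.4
ee_pos: [0.4739, 0.0751, 0.1486]
orientation: [2.946, -1.086, -0.002]
force: [0.1, -0.2, -1.6]
grip_width: 0.0141
285 194
287 220
```

View pics/side4.png

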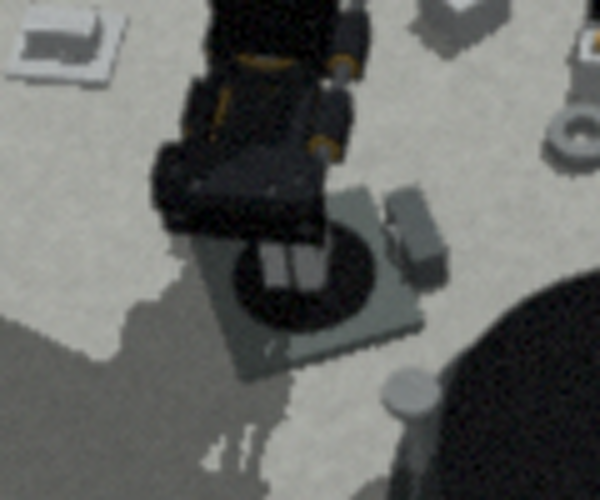

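View pics/top4.png

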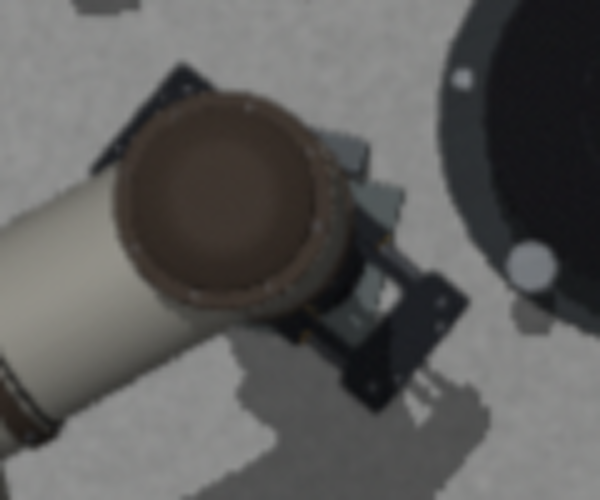

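The cylinder hangs straight over the disc, foot at side-crop (297,290) against disc centre (305,275). Setting it down and releasing.

```bash
python3 -m jog '0 0 0.005 0 1;0 0 0.01 0 1;0 0 0.013 0 1;0 0 0.016 0 1;0 0 0.017 0 1;0 0 0.017 0 1' 5
```

```text
t: 6.0
ee_pos: [0.4751, 0.0754, 0.133]
orientation: [-2.947, 1.086, -0.003]
force: [0.0, -1.6, 3.8]
grip_width: 0.014
```

```bash
python3 -m jog '0 0 0.002 0 1;0 0 0.002 0 1' 5; python3 -m jog '0 0 0 0 0.5;0 0 0 0 0.3;0 0 0 0 0.2;0 0 0 0 0.2;0 0 -0.02 0 0;0 0 -0.05 0 0;0 0 -0.09 0 0;0 0 -0.1 0 0'; python3 - <<'E'
from h import *
s=get_state()
for n in ["side","wrist"]:
    w=get_image(n); x,y=proj(w,[.475,.075,.03]).astype(int); print(n,x,y,proj(w,[.475,.075,.092]))
    save(n+"5",w["image"] if n=="wrist" else w["image"][y-50:y+50,x-60:x+60],1 if n=="wrist" else 5)
E
```

```text
t: 6.17
ee_pos: [0.4751, 0.0754, 0.131]
orientation: [-2.947, 1.086, -0.003]
force: [0.5, -0.6, 4.5]
grip_width: 0.0141
t: 6.83
ee_pos: [0.4767, 0.0759, 0.2357]
orientation: [-2.943, 1.083, -0.012]
force: [0.5, 0.4, 0.8]
grip_width: 0.0426
side 285 194 [283.36630149 178.72651579]
wrist 324 193 [324.15103254 213.16959372]
```

View pics/side5.png

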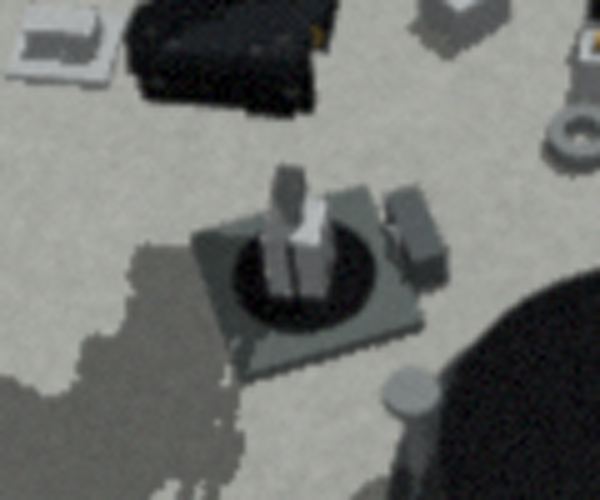

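View pics/wrist5.png

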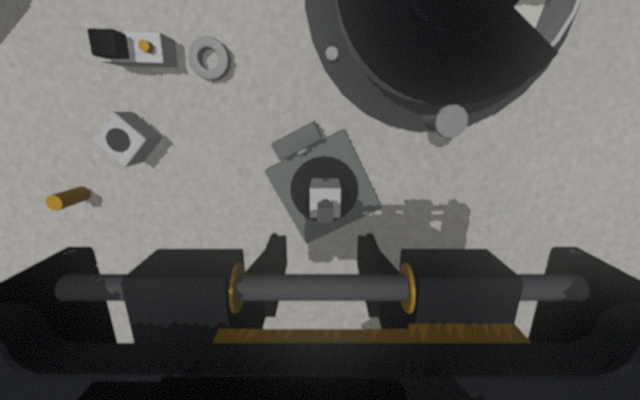

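The cylinder stands on the disc: wrist view body (325,197), coupling (326,210), where I predicted (324,213). Next is the bar.

```bash
python3 -m jog '0.02 0.011 0 -0.12 0;0.04 0.022 0 -0.24 0;0.06 0.033 0 -0.36 0;0.08 0.045 0 -0.48 0;0.1 0.057 0 -0.6 0;0.12 0.069 0 -0.72 0;0.14 0.081 0 -0.84 0;0.16 0.092 0 -0.96 0;0.18 0.103 0 -1.08 0;0.193 0.112 0 -1.206 0;0.193 0.112 0 -1.206 0;0.193 0.112 0 -1.206 0'; python3 - <<'E'
from h import *
import pickle
w=get_image("wrist"); save("w6",w["image"]); pickle.dump(w,open("w6.pkl","wb")); t=get_image("top"); save("t6",t["image"][120:270,250:430],4)
s=get_state(); print(s["ee_pos"],s["orientation"],s["joints"].round(2),proj(w,[.5485,-.136,.092]))
E
```

```text
t: 7.93
ee_pos: [0.5475, -0.1359, 0.2283]
orientation: [-3.045, -0.77, 0.005]
force: [-0.5, -0.7, 0.0]
grip_width: 0.0439
[ 0.54762634 -0.13493127  0.22915445] [-3.04402246 -0.7733472   0.0032806 ] [ 0.05  0.34 -0.23 -0.   -1.    2.02] [321.07422082 211.39549943]
```

View pics/w6.png

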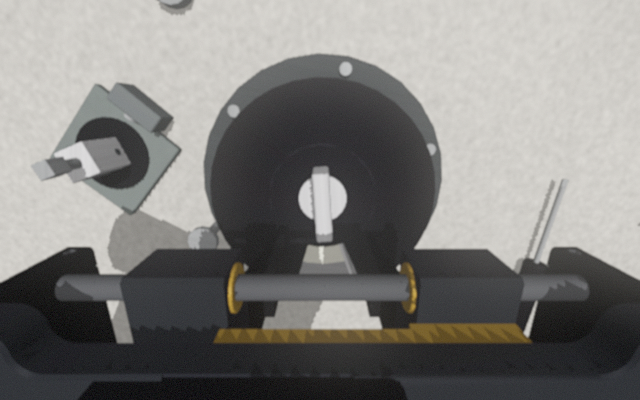

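```bash
python3 - <<'E'
from h import *
import pickle; w=pickle.load(open("w6.pkl","rb")); save("w6c",w["image"][155:290,180:360],4.4)
E
```

```text
(no output)
```

View pics/w6c.png

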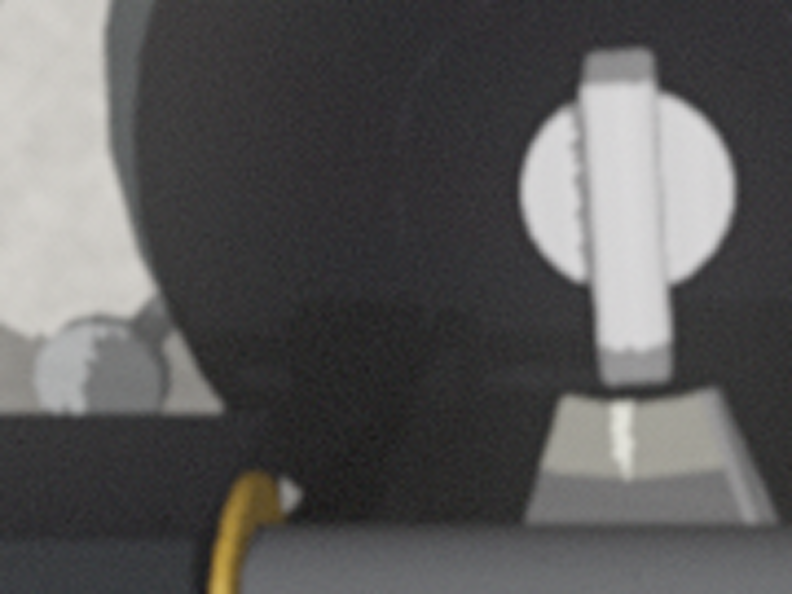

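```bash
python3 - <<'E'
from h import *
import pickle; w=pickle.load(open("w6.pkl","rb"))
g=lambda x,y,z: atz(w,180+x/4.4,155+y/4.4,z)[:2]
a,b=g(618.5,80,.092),g(637,382,.092); print(a,b,(a+b)/2,np.linalg.norm(a-b),np.degrees(np.arctan2(*(a-b)[::-1])))
for l in [((582,80),(602,382)),((657,80),(673,382))]:
    e=g(*l[0],.092)-g(*l[1],.092); print(np.degrees(np.arctan2(*e[::-1])))
pin=g(100,368,.072); print("pin",pin)
for m in [(a+b)/2,np.array([.5492,-.1367])]: print(np.degrees(np.arctan2(*(pin-m)[::-1])),np.linalg.norm(pin-m))
s=get_state()["orientation"]; print("yaw",2*np.degrees(np.arctan2(s[1],s[0])))
E
```

```text
[ 0.57657081 -0.12039917] [ 0.52579524 -0.15183917] [ 0.55118303 -0.13611917] 0.059721288484180596 31.7656075774326
31.565591517577598
31.805871169053507
pin [ 0.46664107 -0.05549077]
136.35731362737005 0.11682585594362023
135.47219269527506 0.1158055053580611
yaw -331.4906648746695
```

The bar's yaw is 31.7° (slot at 211.7°), its centre is near (0.550,−0.136), and the pin's bearing is about 137° (pin at crop (100,368)). Going down to grip the bar.

```bash
python3 -m jog '0.001 0.001 0.02 -0.054 0;0.001 0.001 0.05 -0.054 0;0.001 0.001 0.08 -0.054 0;0.001 0.001 0.097 -0.054 0;0.001 0.001 0.097 -0.054 0.3;0.001 0.001 0.097 -0.054 1;0.001 0.001 0.097 -0.054 1;0.001 0.001 0.097 -0.054 1;0.001 0.001 0.097 -0.054 1;0.001 0.001 0.097 -0.054 1;0.001 0.001 0.097 -0.054 1' 15
```

```text
t: 8.95
ee_pos: [0.5496, -0.1352, 0.1343]
orientation: [-3.022, -0.858, -0.002]
force: [-2.7, 5.3, 6.3]
grip_width: 0.0137
```

```bash
python3 -m jog '0 0 0 0.05 1;0 0 0 0.15 1;0 0 0 0.25 1;0 0 0 0.35 1;0 0 0 0.45 1;0 0 0 0.55 1;0 0 0 0.65 1;0 0 0 0.75 1;0 0 0 0.85 1;0 0 0 0.95 1;0 0 0 1.05 1;0 0 0 1.15 1;0 0 0 1.23 1;0 0 0 1.28 1;0 0 0 1.297 1;0 0 0 1.297 1;0 0 0 1.297 1'
```

```text
t: 10.37
ee_pos: [0.5498, -0.1343, 0.1343]
orientation: [-2.925, 1.141, -0.001]
force: [-1.6, 8.7, 5.5]
grip_width: 0.0139
```

```bash
python3 -m jog '0 0 0 0 0.6;0 0 0 0 0.3;0 0 0 0 0;0 0 0 0 0;0 0 -0.02 0 0;0 0 -0.05 0 0;0 0 -0.08 0 0;0 0 -0.1 0 0;0 0 -0.1 0 0'; python3 - <<'E'
from h import *
import pickle
w=get_image("wrist"); save("w7",w["image"]); pickle.dump(w,open("w7.pkl","wb")); q=get_image("side"); pickle.dump(q,open("q7.pkl","wb"))
save("s7",q["image"][150:310,250:430],4)
s=get_state(); print(s["ee_pos"])
E
```

```text
t: 11.12
ee_pos: [0.552, -0.1364, 0.2385]
orientation: [-2.925, 1.14, -0.016]
force: [0.0, -0.7, 0.4]
grip_width: 0.0432
[ 0.54966174 -0.13602651  0.23386889]
```

View pics/w7.png

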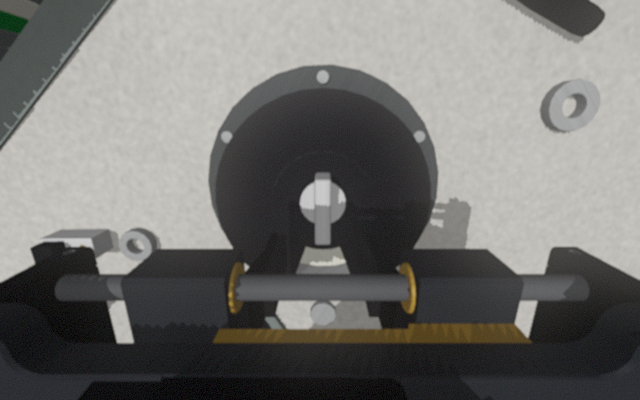

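View pics/s7.png

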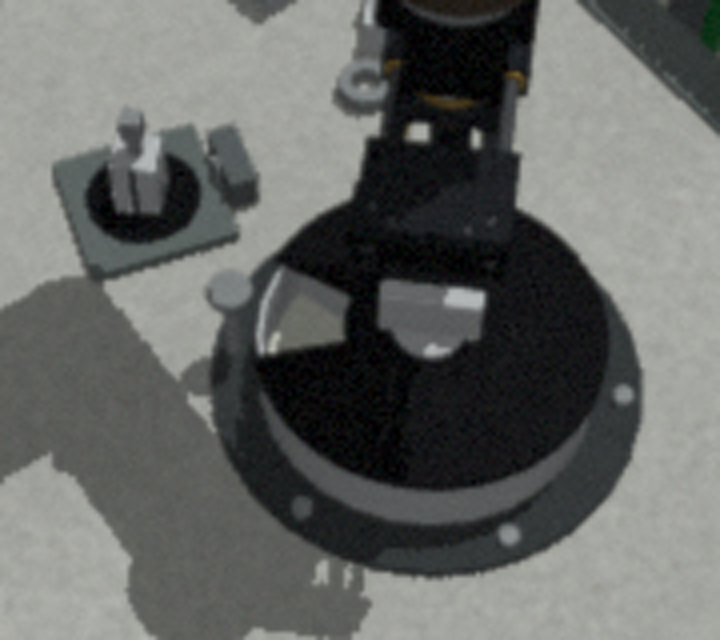

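The slot is lined up: in the wrist view the bar (322,210), slot and pin head (322,313) are in one column, with the opposite plug at (322,76). The side view agrees, and the cylinder still stands on the pad. Going back for it.

```bash
python3 -m jog '-0.025 -0.013 0 0 0;-0.06 -0.031 0 0 0;-0.095 -0.05 0 -0.037 0;-0.13 -0.069 0 -0.037 0;-0.16 -0.084 0 -0.037 0;-0.185 -0.097 0 -0.037 0;-0.198 -0.104 0 -0.037 0;-0.198 -0.104 0 -0.037 0;-0.198 -0.104 0 -0.037 0'; python3 - <<'E'
from h import *
import pickle
w=get_image("wrist"); save("w8",w["image"][130:260,220:420],4); pickle.dump(w,open("w8.pkl","wb"))
s=get_state(); print(s["ee_pos"],proj(w,[.4744,.075,.092]),proj(w,[.4744,.075,.058]))
m=pickle.load(open("w7.pkl","rb")); a=atz(m,322.5,76.5,.006);b=atz(m,322.5,314,.072);print(a,b,(a+b)/2,np.linalg.norm((a-b)[:2]),np.degrees(np.arctan2(*(b-a)[1::-1])))
E
```

```text
t: 11.97
ee_pos: [0.4737, 0.075, 0.2321]
orientation: [2.947, -1.084, -0.003]
force: [-0.4, -0.4, -0.5]
grip_width: 0.0437
[0.47401929 0.0744223  0.23226097] [319.52462061 212.27657923] [319.6968932 200.4700989]
[ 0.63869873 -0.21675925  0.006     ] [ 0.46358487 -0.0564103   0.072     ] [ 0.5511418  -0.13658477  0.039     ] 0.23743767734802645 137.52016493461056
```

View pics/w8.png

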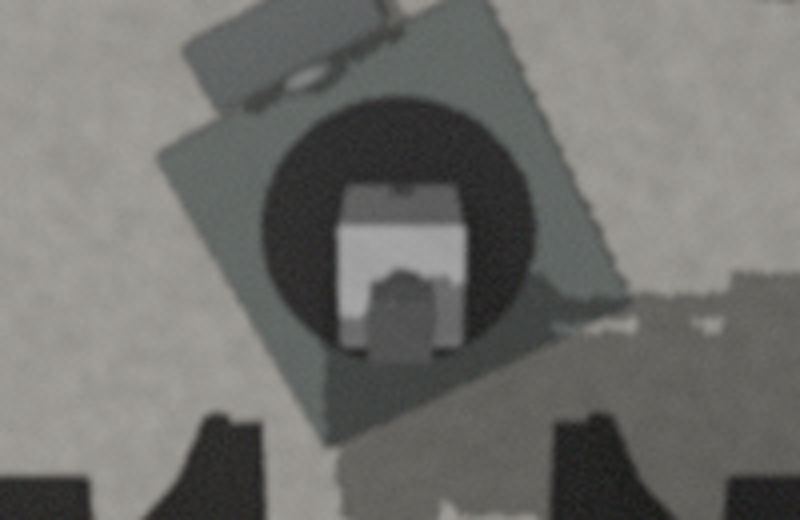

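The coupling is at crop (402,335), square between the open fingers, 1 px from the prediction. Gripping it high and firmly.

```bash
python3 -m jog '0 0 0.03 0 0;0 0 0.06 0 0;0 0 0.083 0 0;0 0 0.094 0 0;0 0 0.094 0 0.4;0 0 0.094 0 1;0 0 0.094 0 1;0 0 0.094 0 1;0 0 0.094 0 1;0 0 0.094 0 1' 20
```

```text
t: 12.85
ee_pos: [0.4748, 0.0749, 0.1401]
orientation: [-2.946, 1.087, -0.002]
force: [0.9, -0.4, 0.6]
grip_width: 0.0135
```

```bash
python3 -m jog '0 0 -0.02 0 1;0 0 -0.05 0 1;0 0 -0.08 0 1;0.01 0.01 -0.09 0 1;0.035 0.032 -0.09 0 1;0.06 0.055 -0.09 0.037 1;0.085 0.078 -0.09 0.037 1;0.105 0.097 -0.09 0.037 1;0.119 0.109 -0.09 0.037 1;0.119 0.109 -0.09 0.037 1;0.119 0.109 -0.09 0.037 1'; python3 - <<'E'
from h import *
import pickle
q=get_image("side"); pickle.dump(q,open("q9.pkl","wb"));save("s9",q["image"][130:290,240:420],4)
w=get_image("wrist"); save("w9",w["image"])
s=get_state(); print(s["ee_pos"],proj(q,s["ee_pos"]-[0,0,.127]))
E
```

```text
t: 13.77
ee_pos: [0.4937, -0.0861, 0.2291]
orientation: [-2.925, 1.145, 0.001]
force: [-1.3, -0.2, -1.8]
grip_width: 0.0138
[ 0.4937633  -0.08493683  0.22920263] [324.94449483 216.68339604]
```

View pics/s9.png

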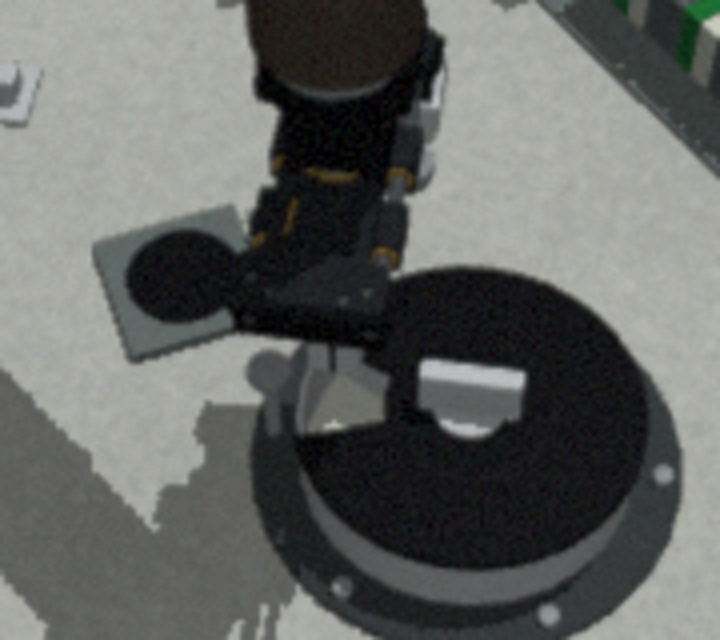

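View pics/w9.png

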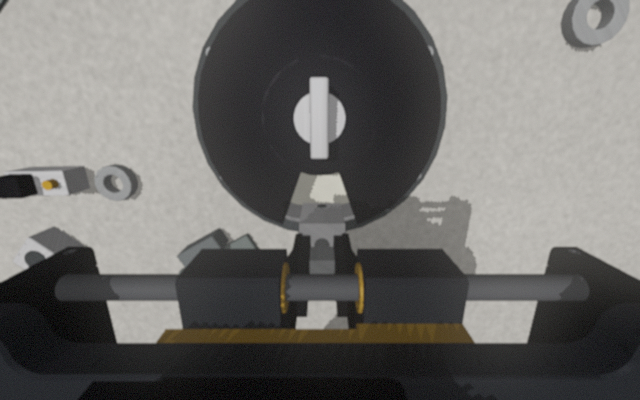

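The body hangs centred over the slot (wrist (322,225)), in line with the bar. Lowering in two stages with a force check.

```bash
python3 -m jog '0 0 0.02 0 1;0 0 0.035 0 1;0 0 0.045 0 1;0 0 0.052 0 1;0 0 0.06 0 1;0 0 0.06 0 1'; python3 - <<'E'
from h import *
q=get_image("side");save("s10",q["image"][180:280,280:380],6)
w=get_image("wrist");save("w10",w["image"][100:300,220:420],3);print(get_state()["force"])
E
```

```text
t: 14.37
ee_pos: [0.4934, -0.0847, 0.168]
orientation: [2.926, -1.14, -0.004]
force: [0.2, 0.4, -2.0]
grip_width: 0.0138
[-0.48841707  0.14076907 -1.62603308]
```

View pics/s10.png

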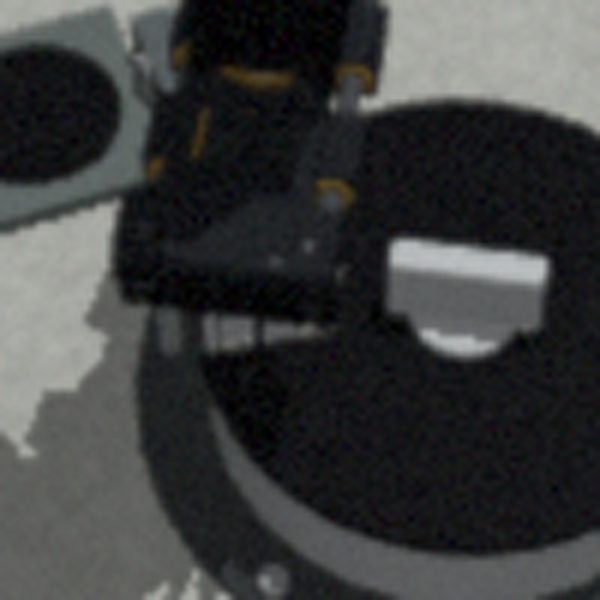

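View pics/w10.png

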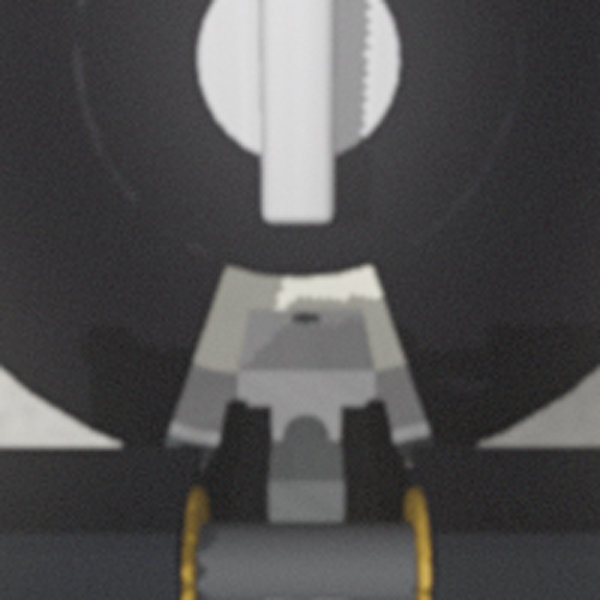

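The body is entering the slot with clearance on both sides (crop body 237–385, slot about 205–400) and there is no contact force. Lowering to the floor.

```bash
python3 -m jog '0 0 0.01 0 1;0 0 0.02 0 1;0 0 0.028 0 1;0 0 0.032 0 1;0 0 0.035 0 1;0 0 0.0365 0 1;0 0 0.0365 0 1;0 0 0.0365 0 1'
```

```text
t: 15.13
ee_pos: [0.4948, -0.0855, 0.134]
orientation: [-2.927, 1.14, -0.003]
force: [-1.8, 0.2, 7.0]
grip_width: 0.0137
```

On the floor: TCP at 0.134 as predicted, with 7 N contact. Releasing and rising.

```bash
python3 -m jog '0 0 -0.0005 0 0.6;0 0 -0.0005 0 0.3;0 0 -0.0005 0 0.2;0 0 -0.0005 0 0.2;0 0 -0.02 0 0.2;0 0 -0.05 0 0.2;0 0 -0.08 0 0.2;0.05 0 -0.11 0 0.2;0.08 0 -0.11 0 0.2;0.08 0 -0.11 0 0.2;0.08 0 -0.11 0 0.2'; python3 - <<'E'
from h import *
q=get_image("side");save("s11",q["image"][170:290,270:420],5)
w=get_image("wrist");save("w11",w["image"])
t=get_image("top");save("t11",t["image"][120:270,190:470],2.8)
for n,P in [("foot",[.4945,-.0853,.006]),("top",[.4945,-.0853,.086])]: print(n,proj(q,P),proj(w,P))
E
```

```text
t: 16.05
ee_pos: [0.5541, -0.1407, 0.2426]
orientation: [-2.925, 1.145, -0.001]
force: [-0.5, -1.6, -0.5]
grip_width: 0.0349
foot [325.79901149 239.30527779] [320.23167996 248.04711643]
top [325.39037121 220.70131059] [319.88328889 284.89851339]
```

View pics/s11.png

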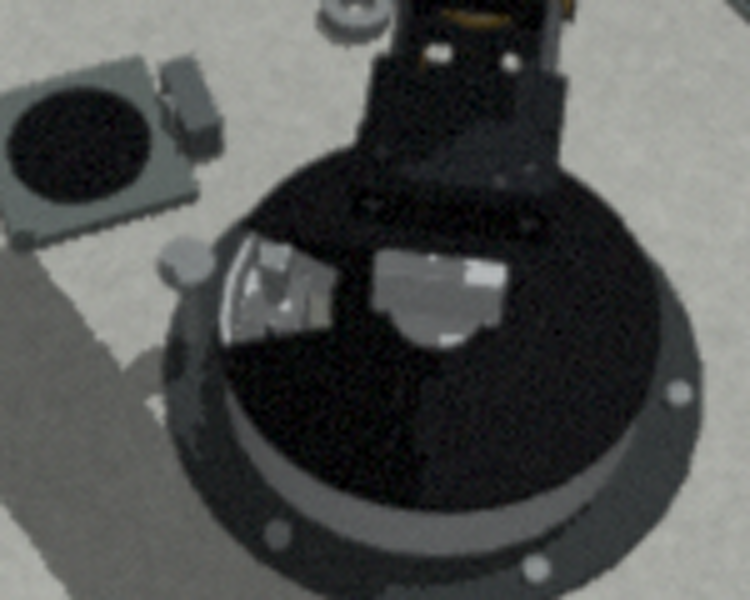

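View pics/w11.png

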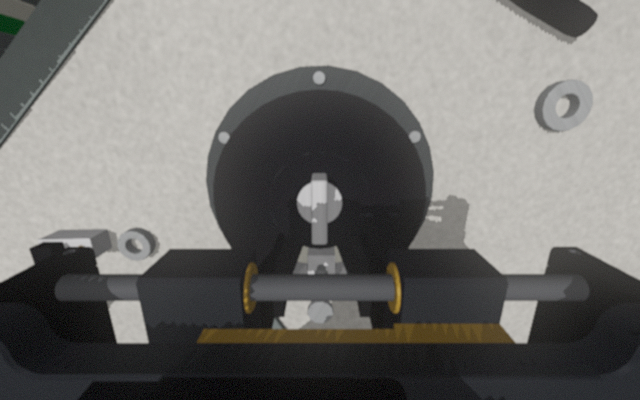

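View pics/t11.png

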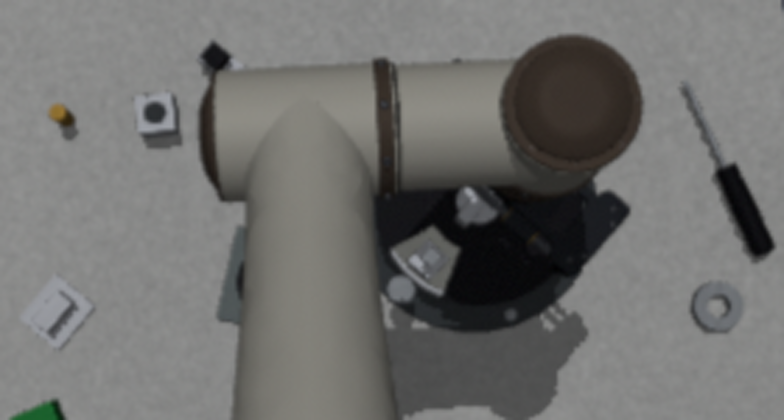

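The coupling top is at side px (325,220) against a prediction of (325.4,220.7) for an upright cylinder on the pocket floor. The bar, slot and pin head are still in one column in the wrist view (320,210 / 320,260 / 320,312). The fingers are clear.

```bash
python3 -m jog '0 0 0 0 0.2;0 0 0 0 0.2'; python3 -c "
from workcell import *
print(hand_in())"
```

```text
t: 16.37
ee_pos: [0.5522, -0.1389, 0.2424]
orientation: [2.927, -1.14, -0.002]
force: [0.1, -0.1, -0.6]
grip_width: 0.0348
the job is handed in; nothing more can be done
None
```

The job is handed in at about 16.4 s of the 61 s allowed; no verdict was reported. I did all three steps in the required order:

- **Detection pad:** I gripped the cylinder lightly by its coupling, so it swung rod up when lifted. I then stood it in the middle of the pad and let go.
- **Dial cover:** I turned the cover about 74° by its bar, until the slot lay over the pocket at the index pin, and let go of the bar.
- **Loading:** I lowered the cylinder through the slot onto the pocket floor, released it and moved the fingers clear.

**Last checks:**
- **Cylinder:** The coupling's top showed within 1 px of where it should be for a cylinder standing upright on the pocket floor. It touched down with about 7 N at the predicted height.
- **Slot:** The bar, slot and pin still lined up in the wrist view after loading.
- **Bystanders:** The hand never went near them, and those visible in the last pictures showed no sign of being moved. I did not measure each one, and the arm hid part of the bench in the top view.

**Disagreement:** The first rough top-view reading of the bar's angle was 28.6°, but the close wrist view gave 31.7°, so I used the wrist value.

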